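# Line up the bored housing and hold a probe rod in its bore

## Task

Slide the work carriage along its bed until the scribed mark on its front strip sits right under the tip of the fixed pointer. Then take the probe rod out of its stand and lower it from above through the guide hole of the bracket and into the bore of the housing below, without touching the walls of either hole; leave the loose parts lying about alone. Finish while still holding the rod there, still and centred in both holes, its tip about half way down the bore and clear of the bottom.

Things in the scene. Friction and masses are not known exactly. Their poses are not given: they have to be found in the camera images.
- slide_bed: Fixed bed of the fixture: dark steel plate 154 x 320 x 12 mm with two bright guide strips (tops 22 mm above the surface) along its long side. Origin on the surface (z = 0), midway between the strips and midway along them; its y axis is the direction in which the carriage slides, its x axis points to the side where the bracket's post stands. It turns up to 0.2 rad either way.
- carriage: Aluminium plate 88 x 178 x 12 mm (top 25 mm above the surface) that slides along the bed's y axis only; about 2 N moves it and it stays where it is left. It starts near the -y end of its 120 mm travel and has to go 30 to 110 mm toward +y. It carries a bored housing block and a knob. Origin on the bore's axis, 13 mm above the surface; axes as the bed's.
- carriage_knob (a point): Upright dark steel knob on the carriage, 16 mm diameter, reaching from 25 to 71 mm above the surface, 120 mm from the bore toward -y. The point lies on its axis, 55 mm above the surface, where to grip it from above (the grip may close along either bed axis).
- mark (a point): The scribed mark: short black line 12 mm long with a dot, across the carriage's front (-x) strip, level with the bore's axis and 36 mm in front of it; the point is the dot, 25 mm above the surface.
- bore_bottom (a point): Centre of the flat bottom, 25 mm above the surface, of the upright blind bore (24 mm diameter, 30 mm deep) in the square steel housing block, 52 x 52 x 30 mm, on the carriage. The bore's mouth, the block's top, is 55 mm above the surface.
- guide_bracket: Fixed grey bracket clamped on the rear (+x) edge of the bed, at a different place along it each time: its post stands 75 mm behind the hole, its arm reaches over the carriage at 85 to 97 mm above the surface and is 48 mm wide at the hole. Origin on the surface, on the axis of the guide hole; axes as the bed's.
- guide_hole (a point): Centre of the upper mouth of the guide hole in the bracket's arm: upright through hole, 24 mm diameter, 12 mm deep; the mouth is 97 mm above the surface. When the mark is under the pointer, the bore is exactly under this hole, 30 mm below the arm.
- pointer_tip (a point): Tip of the fixed steel pointer that hangs from the front (-x) of the bracket's arm, 36 mm in front of the hole's axis; the tip is 29 mm above the surface, 4 mm above the carriage plate.
- rod_stand: Fixed stand: aluminium block 60 x 60 mm, 55 mm high, on an 84 x 84 mm foot, with an upright socket of 14 mm diameter whose bottom is 12 mm above the surface. Origin on the surface under the socket. It stands in front of the bed, to its left or right.
- probe_rod: Loose straight probe rod, 162 mm long, about 0.09 kg, upright in the stand: bright steel stem 10 mm in diameter with a black grip 18 mm in diameter from 113 to 160 mm above its foot (a 23 mm collar just below it). Origin in the centre of its foot; its z axis runs up the rod.
- rod_tip (a point): Centre of the rod's lower end (its foot).
- rod_mid (a point): Point on the rod's axis 52 mm above its foot, about where the guide hole surrounds it in the end.
- rod_grip (a point): Point on the rod's axis 136 mm above its foot, in the middle of the black grip: where to grip it from above.
- flange: Loose turned steel flange, 76 mm across, 32 mm high, a bystander; origin in the centre of its underside.
- bushing: Loose bronze bushing, 30 mm diameter, 35 mm high, standing near the front edge, a bystander; origin in the centre of its underside.
- bolt: Loose steel bolt 58 mm long, lying near the front edge, a bystander; origin in the centre of its underside.
Things that resemble listed ones, but are neither listed nor needed, are in the scene too. Of the things that look like the probe_rod, the middle-sized one is meant.

How it is judged:
By the outcome, as a careful person would: the job done as asked, in the order asked, and still so for the second after the job is handed in, while the arm keeps its last pose, push and grip.
It also fails if it takes over 59 s, if anything falls off the work surface, if the arm or the gripper's body presses on something with over 40 N, if the wrist force passes 120 N, or if a joint passes its speed limit or range.

## Robot

A 7-joint arm with a two-finger parallel gripper is mounted at the origin on a cart in front of the work surface, level with it; the furniture and walls round the work are solid. World frame = base frame: x ahead of the robot, y to its left, z up, the work surface at z = 0. Lengths are in mm, angles in rad, forces in N, time in s.
With the tool pointing down it reaches from about 425 to 875 mm from the base axis. Payload 8.4 kg.
Tool frame: the origin (TCP) lies on the centre line of the jaws, within the pads' length; the fingertips stand 11 mm ahead of it and the grasp point (between the pads) lies 8 mm behind it (bot.tip_reach is the distance from the TCP to the fingertips, in mm); x points along the fingers, z is the direction in which the jaws open and shut, and the axes are right-handed (so a half turn about x gives the same grasp; the last joint's range is limited). The gripper opens to 85 mm and grips with 20 to 120 N. Pads are 22 mm wide; open, the fingers measure 114 mm over their backs; the gripper's body (76 mm by 85 mm) begins 54 mm behind the grasp point. The pads swing forward as they close: fully open they stand 13 mm farther back than shut.
Start: joints at [1.093, 0.333, 0.04, 1.465, -0.013, 1.343, -0.059], TCP at [240.35, -603.901, 242.308] pointing down, gripper open.
Joint ranges: [-2.58, 2.58], [-0.38, 2.09], [-1.3, 1.39], [0.25, 2.4], [-1.5, 4.64], [0.08, 2.09], [-2.65, 2.65]. Speed limits (rad/s): [2.22, 2.22, 2.79, 2.79, 3.14, 3.14, 3.14].

## Interface

Orientations are given as a rotation vector (axis times angle).
In Python, from plant import bot gives the robot as it stands. The module is installed in compiled form; this text tells all that it offers.
- The arm moves only by the shell command python3 -m pendant 'ROWS' [FORCE]. ROWS is JSON, a list that holds one entry, the list of rows, each a list of 5 numbers: the shift along the tool's x, y, z in m, then the turn about the tool's x in degrees, then the opening, from -1 (shut) to 1 (fully open). In form: [[[x, y, z, spin, gripper], ...]]. A call has 1 to 5 rows; each row is the pose to reach, as a shift and turn from the pose commanded when the call began, along the tool's axes at that moment; what a row does not reach only later rows make up. A row lasts 1/10 s, in which the tool goes at most 50 mm and 8.59 degrees, less where a joint would pass 70% of its speed; a pose out of reach is approached as far as the arm can. A call with a gripper value outside its range is refused whole. The fingers move at their own pace and stop on an object; FORCE is the grip in N (left out, the last holds). Time passes only in rows, so rows that repeat a pose let the fingers close. It gives the time, the measured TCP pose, the force and the opening at its end, in the units of the state.
- bot.get_state(): the state, without advancing time (a new reading comes with each control period).
- bot.get_image(name): name is "scene" or "top"; returns the picture (420x560x3 uint8, red, green, blue); there is no depth.
- bot.camera_info(name): a dict with "K" (3x3 intrinsics, pixels), "dist" ([k1, k2, p1, p2, k3] as OpenCV has them; the pictures are not rectified), "R" (3x3) and "t" (3): a world point X has camera coordinates R X + t. Camera axes: x right, y down, z forward; pixel columns grow to the right and rows downward; lengths in mm; the calibration is good to about 2 mm. A picture is of the moment at which its call begins. camera_info takes no time and is no camera call.
- bot.hand_in(): hands the job in, once; it reports no verdict.
The state is a dict: "clock": time; "joints": joint angles; "joint_vel": joint speeds; "effort": joint torques, N m; "ee_pos": TCP position; "orientation": TCP orientation; "force": force on the tool from outside, world axes, zero at the start; "torque": the same for the moment, N m; "gripper_width": finger opening in mm.
Only numpy, scipy, OpenCV 4.12 (cv2) and the standard library are available. Lean on these libraries where they do the work, as an engineer would, in place of code of your own. Each camera call takes 0.05 s, during which the arm holds its last target. There are 200 camera calls.

## Working session

There is one attempt and no reset: what is moved stays moved. The work goes in short steps, Python scripts to look and compute and a shell command to move; the robot and the scene stay as the last step left them, time stands still between calls to the robot, and variables do not carry over. Pictures are saved under pics/ and viewed, about 8 in all and at most 12, crops included, and the job is handed in when it is done.

```bash
mkdir -p pics
cat > h.py <<'E'
import numpy as np, cv2
from plant import bot
from scipy.spatial.transform import Rotation as Rn
def cam(n):
    c=bot.camera_info(n); return [np.array(c[k],float) for k in("K","dist","R","t")]
def onz(n,uv,z):
    K,d,R,t=cam(n); p=cv2.undistortPoints(np.array(uv,float).reshape(-1,1,2),K,d).reshape(-1,2)
    D=np.c_[p,np.ones(len(p))]@R; C=-R.T@t.ravel()
    return C+D*((z-C[2])/D[:,2])[:,None]
def proj(n,X):
    K,d,R,t=cam(n); return cv2.projectPoints(np.array(X,float).reshape(-1,1,3),cv2.Rodrigues(R)[0],t,K,d)[0].reshape(-1,2)
def grab(n,f=None):
    im=bot.get_image(n)[:,:,::-1].copy()
    if f: cv2.imwrite("pics/"+f,im)
    return im
def tri(uv1,uv2):
    A=[];b=[]
    for n,uv in(("scene",uv1),("top",uv2)):
        P0=onz(n,[uv],0)[0];P1=onz(n,[uv],100)[0];d=(P1-P0)/np.linalg.norm(P1-P0);M=np.eye(3)-np.outer(d,d);A.append(M);b.append(M@P0)
    return np.linalg.lstsq(np.vstack(A),np.hstack(b),rcond=None)[0]
E
python3 - <<'E'
from h import *
np.set_printoptions(precision=3,suppress=True)
for n in("scene","top"):
    grab(n,n+"0.png"); K,d,R,t=cam(n); print(n,K[0,0],-R.T@t.ravel(),R[2])
s=bot.get_state();print(s["ee_pos"],Rn.from_rotvec(s["orientation"]).as_matrix(),s["clock"],s["gripper_width"])
E
```

```text
scene 483.27311749189226 [-170.77   547.784  743.501] [ 0.607 -0.544 -0.579]
top 415.56687215748764 [ 418.677  -61.013 1089.621] [ 0.07  -0.011 -0.997]
[ 240.205 -603.583  241.536] [[-0.001  0.929  0.37 ]
 [ 0.001  0.37  -0.929]
 [-1.    -0.    -0.001]] 0.1 85.51788885063637
```

View pics/scene0.png

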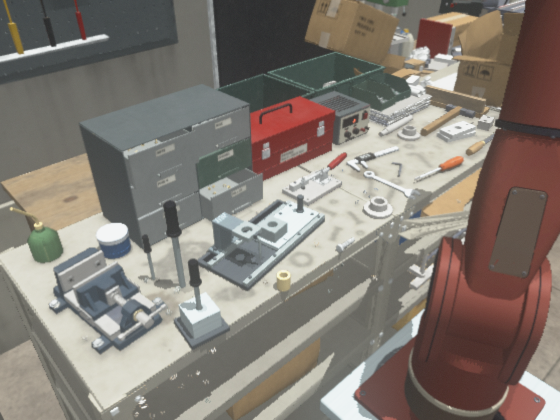

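View pics/top0.png

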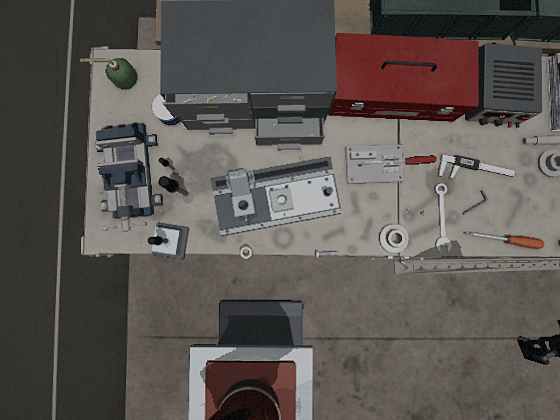

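Scene view: the rod lookalikes are a tall one (173,240), a small one (147,255) and a medium one in the aluminium stand (196,290). By the description I choose the stand one, which is (160,238) in top. The bracket is at (235,230), the housing at (272,230) and the knob at (300,205). Top view: guide hole about (243,203), bore (281,199), knob (326,190). Next, one close crop.

Run:
```python
import cv2,numpy as np
s=cv2.imread("pics/scene0.png");t=cv2.imread("pics/top0.png")
a=cv2.resize(s[180:350,140:340],(800,680),interpolation=cv2.INTER_CUBIC)[:, :]
b=cv2.resize(t[145:265,140:350],None,fx=3.8,fy=3.8,interpolation=cv2.INTER_CUBIC)
cv2.imwrite("pics/c1.png",cv2.resize(a,(700,595)));cv2.imwrite("pics/c2.png",b);print(b.shape)
```

```text
(456, 798, 3)
```

View pics/c1.png

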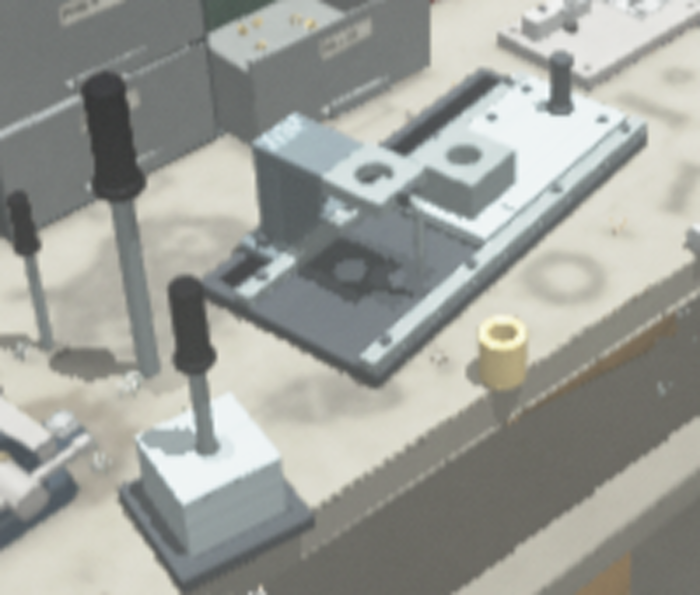

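View pics/c2.png

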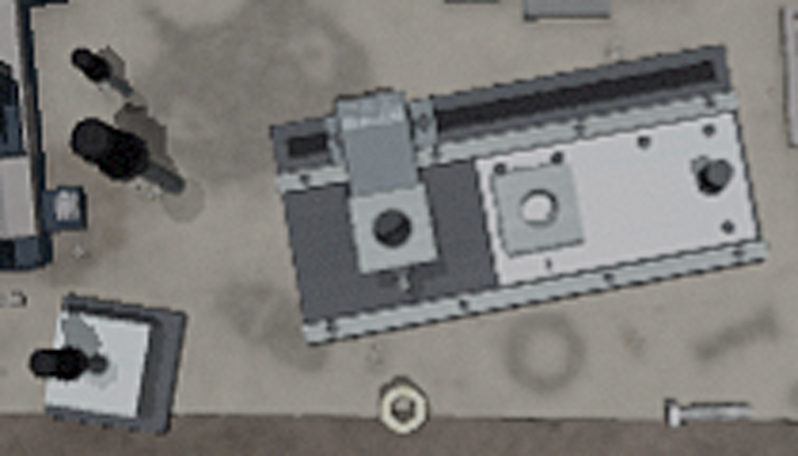

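The close crops confirm the choice. The medium rod stands in the stand, grip top at scene (193,261). The hole is at top (243.4,205), the bore (281.8,199.7) and the knob (327.9,190.3).

Run:
```python
from h import *
np.set_printoptions(precision=1,suppress=True)
T=lambda u,v:(140+u/3.8,145+v/3.8); S=lambda u,v:(140+u/3.5,180+v/3.5)
for n,a,b,z in (("hole",(393,228),(375,173),97),("bore",(539,208),(464,155),55),("knobtop",(714,168),(561,60),71),("bush",(404,407),(503,328),35)):
    print(n,onz("top",[T(*a)],z)[0],onz("scene",[S(*b)],z)[0],tri(S(*b),T(*a)))
print("mark",onz("top",[T(548,264)],25)[0],"ptr",onz("top",[T(403,285)],29)[0])
e=onz("top",[T(313,343),T(765,258)],12);d=e[0]-e[1];print("yaw front",np.arctan2(-d[0],d[1]))
e=onz("top",[T(271,127),T(722,46)],12);d=e[0]-e[1];print("yaw back",np.arctan2(-d[0],d[1]))
print("rod top",onz("top",[T(40,362)],174),onz("scene",[S(187,285)],174),tri(S(187,285),T(40,362)))
print("rod foot",onz("top",[T(103,365)],55),onz("scene",[S(207,447)],55))
print("top block corners",onz("top",[T(62,308),T(152,322),T(140,417),T(46,407)],55))
```

```text
hole [507.5  16.3  97. ] [504.7  18.9  97. ] [507.8  16.5  94.1]
bore [525.5 -76.3  55. ] [522.6 -73.1  55. ] [525.9 -76.2  51.6]
knobtop [ 551.2 -189.6   71. ] [ 544.  -187.6   71. ] [ 550.5 -191.6   66.2]
bush [393.7  12.   35. ] [393.6  12.1  35. ] [393.7  12.   34.8]
mark [490.6 -83.1  25. ] ptr [475.2  14.3  29. ]
yaw front 0.19583283780105654
yaw back 0.19094114402431034
rod top [[420.7 213.4 174. ]] [[417.1 213.4 174. ]] [420.  213.  172.1]
rod foot [[419.5 207.7  55. ]] [[418.9 213.9  55. ]]
top block corners [[456.5 235.6  55. ]
 [447.9 176.3  55. ]
 [385.9 182.6  55. ]
 [391.7 244.2  55. ]]
```

```bash
python3 -m pendant '[[[0,0.035,-0.022,0,1],[0,0.07,-0.044,0,1],[0,0.105,-0.066,0,1],[0,0.14,-0.088,0,1],[0,0.18,-0.11,0,1]]]' 
python3 -m pendant '[[[0,0.035,-0.022,0,1],[0,0.07,-0.044,0,1],[0,0.105,-0.066,0,1],[0,0.14,-0.088,0,1],[0,0.18,-0.11,0,1]]]'
cat > st.py <<'E'
from h import *
np.set_printoptions(precision=3,suppress=True)
def st(*g):
    s=bot.get_state();R=Rn.from_rotvec(s["orientation"]).as_matrix();p=np.array(s["ee_pos"])
    print("t",s["clock"],"p",p,"zang",np.degrees(np.arctan2(R[1,2],R[0,2])),"Rx",R[:,0],"w",s["gripper_width"],"F",np.array(s["force"]))
    if g: print("to go (tool axes)",R.T@(np.array(g,float)-p))
    return p,R
E
python3 -c "
from st import *
st(548,-192,130)"
```

```text
clock: 0.6
ee_pos: [367.0, -434.0, 242.1]
orientation: [0.927, 1.365, -0.927]
force: [0.2, -1.2, 0.9]
gripper_width: 85.1
clock: 1.1
ee_pos: [493.6, -265.3, 242.2]
orientation: [0.926, 1.365, -0.927]
force: [0.2, -0.2, 0.2]
gripper_width: 85.2
t 1.1 p [ 493.641 -265.315  242.163] zang -68.35970911522516 Rx [-0.001 -0.    -1.   ] w 85.17339599686213 F [ 0.23  -0.151  0.181]
to go (tool axes) [112.118  77.631 -48.098]
```

```bash
python3 -m pendant '[[[0.02,0.02,-0.012,3,1],[0.04,0.04,-0.024,6,1],[0.07,0.06,-0.036,9,1],[0.1,0.0776,-0.048,10.6,1],[0.112,0.0776,-0.048,10.6,1]]]' 30
python3 - <<'E'
from st import *
p,R=st(548,-192,130)
a=grab("scene","s1.png");b=grab("top","t1.png")
x,y=proj("scene",[[548,-192,65]])[0].astype(int);u,v=proj("top",[[548,-192,70]])[0].astype(int)
print(x,y,u,v)
A=cv2.resize(a[y-50:y+50,x-60:x+60],(480,400),interpolation=2);B=cv2.resize(b[v-40:v+40,u-32:u+32],(320,400),interpolation=2)
cv2.imwrite("pics/k1.png",np.hstack([A,B]))
E
```

```text
clock: 1.6
ee_pos: [547.7, -189.1, 127.0]
orientation: [1.063, 1.301, -1.063]
force: [-0.3, -0.2, 0.7]
gripper_width: 85.3
t 1.6 p [ 547.678 -189.057  126.987] zang -78.68473422752149 Rx [-0.004  0.003 -1.   ] w 85.2645362237356 F [-0.34  -0.234  0.663]
to go (tool axes) [-3.023 -0.27   2.937]
300 197 328 190
```

View pics/k1.png

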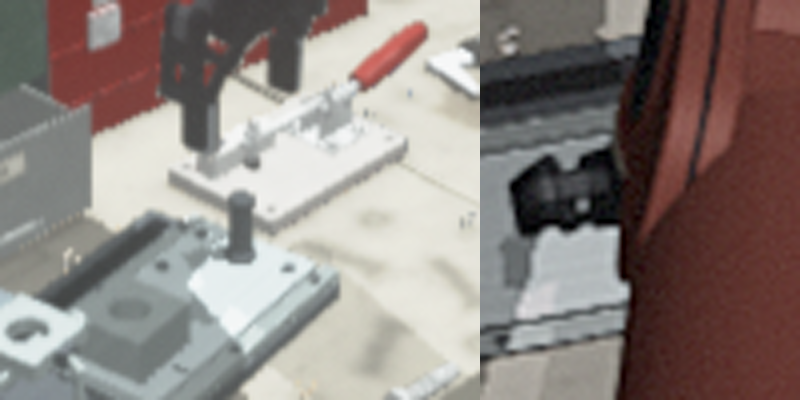

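The knob stands upright under and between the open fingers at scene about (300,195), as predicted. Descend and grip.

```bash
python3 -m pendant '[[[0.02,0,0.0,0,1],[0.04,0,0,0,1],[0.06,0,0,0,1],[0.082,0,0,0,1],[0.082,0,0,0,1]]]' 40
python3 -m pendant '[[[0,0,0,0,-0.4],[0,0,0,0,-0.8],[0,0,0,0,-1],[0,0,0,0,-1],[0,0,0,0,-1]]]' 40
python3 -m pendant '[[[0,0,0,0,-1],[0,0,0,0,-1],[0,0,0,0,-1]]]' 40
python3 -c "
from st import *
st(548,-192,47)"
```

```text
clock: 2.2
ee_pos: [546.1, -194.2, 47.0]
orientation: [1.065, 1.297, -1.068]
force: [-1.0, -0.4, -0.6]
gripper_width: 85.2
clock: 2.7
ee_pos: [548.1, -193.2, 49.0]
orientation: [1.065, 1.294, -1.065]
force: [-1.5, 0.4, 5.2]
gripper_width: 15.5
clock: 3.0
ee_pos: [548.1, -193.2, 49.0]
orientation: [1.065, 1.294, -1.065]
force: [-1.6, 0.2, 6.2]
gripper_width: 15.2
t 3.0 p [ 548.135 -193.162   49.001] zang -78.89636513925602 Rx [ 0.001 -0.    -1.   ] w 15.196074259349423 F [-1.59   0.168  6.189]
to go (tool axes) [ 2.001  0.09  -1.167]
```

```bash
python3 -m pendant '[[[0,0,-0.01,0,-1],[0,0,-0.025,0,-1],[0,0,-0.04,0,-1],[0,0,-0.055,0,-1],[0,0,-0.065,0,-1]]]' 40
python3 -m pendant '[[[0,0,-0.01,0,-1],[0,0,-0.015,0,-1],[0,0,-0.02,0,-1],[0,0,-0.02,0,-1]]]' 40
python3 - <<'E'
from st import *
st()
a=grab("scene","s2.png");b=grab("top","t2.png")
A=cv2.resize(a[195:275,210:310],(500,400),interpolation=2);B=cv2.resize(b[175:235,225:270],(300,400),interpolation=2)
cv2.imwrite("pics/m1.png",np.hstack([A,B]))
E
```

```text
clock: 3.5
ee_pos: [535.3, -127.6, 49.0]
orientation: [1.064, 1.294, -1.064]
force: [-1.1, -2.9, 6.2]
gripper_width: 15.5
clock: 3.9
ee_pos: [531.4, -107.8, 48.9]
orientation: [1.065, 1.295, -1.064]
force: [-1.4, 2.1, 8.5]
gripper_width: 15.6
t 3.9 p [ 531.4   -107.819   48.941] zang -78.80906458265143 Rx [ 0.  0. -1.] w 15.586263738502193 F [-1.38   2.132  8.49 ]
```

View pics/m1.png

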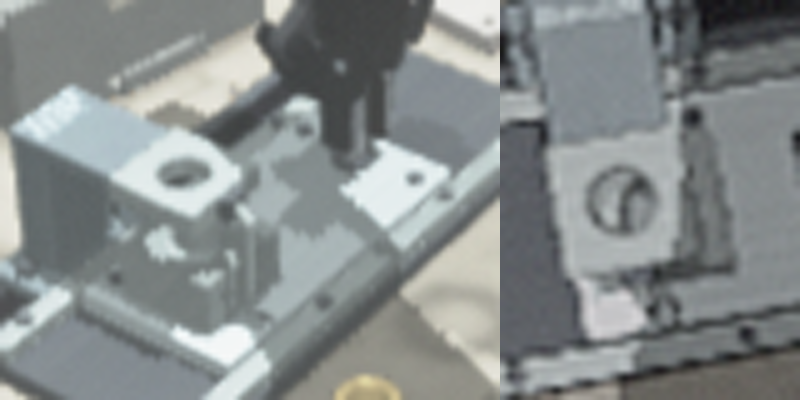

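```bash
python3 -m pendant '[[[0,0,-0.003,0,-1],[0,0,-0.0065,0,-1],[0,0,-0.0065,0,-1],[0,0,-0.0065,0,-1]]]' 40
python3 - <<'E'
from st import *
st()
def avg(n): return np.mean([grab(n).astype(float) for _ in range(4)],0).astype(np.uint8)
a=avg("scene");b=avg("top");cv2.imwrite("pics/s3.png",a);cv2.imwrite("pics/t3.png",b)
f=lambda im:cv2.normalize(im,None,0,255,cv2.NORM_MINMAX)
A=cv2.resize(f(a[222:264,230:270]),(400,420),interpolation=2);B=cv2.resize(f(b[190:232,228:268]),(400,420),interpolation=2)
cv2.imwrite("pics/m2.png",np.hstack([A,B]))
E
```

```text
clock: 4.4
ee_pos: [530.2, -101.9, 48.9]
orientation: [1.065, 1.295, -1.064]
force: [-1.5, 1.0, 8.0]
gripper_width: 15.5
t 4.4 p [ 530.236 -101.94    48.941] zang -78.83262291586645 Rx [ 0.  0. -1.] w 15.450861747039244 F [-1.469  1.02   7.995]
```

View pics/m2.png

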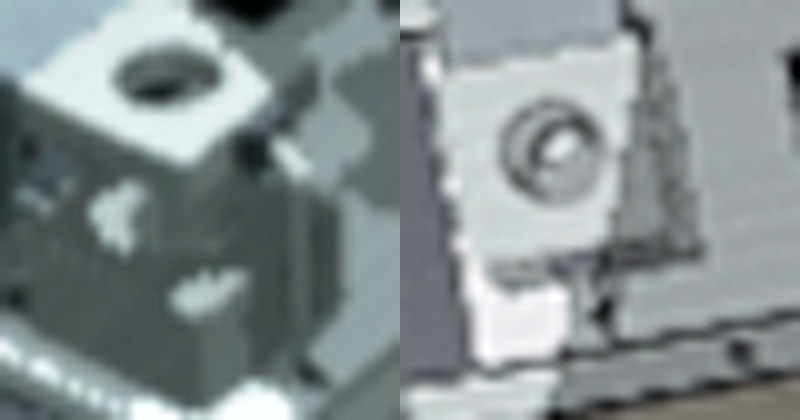

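Run:
```python
from st import *
y=np.array([-.192,.981,0]);x=np.array([.981,.192,0])
m=onz("top",[(284.2,214.5)],25)[0]; h=onz("top",[(243.4,205)],97)[0]; print("mark->hole along y",(h-m)@y,"along x",(h-m)@x)
p=onz("top",[(246.1,220)],29)[0];print("ptr-hole",(p-h)@y,(p-h)@x)
for n,o in(("top",(228,190)),("scene",(230,222))):
    H=h*[1,1,0] if n=="top" else onz("scene",[(247.1,229.4)],97)[0]*[1,1,0]
    for nm,q in(("ptr tip",H-36*x+[0,0,29]),("mark aligned",H-36*x+[0,0,25]),("mark ends",H-30*x+[0,0,25]),("",H-42*x+[0,0,25]),("bore mouth",H+[0,0,55]),("bore bottom",H+[0,0,25]),("hole low",H+[0,0,85]),("mark now",m+93*y)):
        c=(proj(n,[q])[0]-o)*10+([400,0] if n=="top" else [0,0]);print(n,nm,c.round())
# bigger views
for f in("t0","t3"):
    b=cv2.imread("pics/top0.png" if f=="t0" else "pics/t3.png")
b0=cv2.imread("pics/top0.png");b3=cv2.imread("pics/t3.png")
F=lambda im:cv2.resize(im,(400,400),interpolation=cv2.INTER_NEAREST)
cv2.imwrite("pics/m3.png",np.hstack([F(b0[205:230,236:261]),F(b3[205:230,236:261])]))
```

```text
mark->hole along y 94.32217607787157 along x 35.736293052181445
ptr-hole 4.051121284317123 -32.104137350657815
top ptr tip [599. 312.]
top mark aligned [600. 313.]
top mark ends [596. 290.]
top  [605. 336.]
top bore mouth [567. 165.]
top bore bottom [575. 175.]
top hole low [558. 154.]
top mark now [606. 311.]
scene ptr tip [307. 370.]
scene mark aligned [307. 383.]
scene mark ends [286. 373.]
scene  [328. 393.]
scene bore mouth [179. 222.]
scene bore bottom [184. 323.]
scene hole low [173. 117.]
scene mark now [311. 369.]
```

View pics/m3.png

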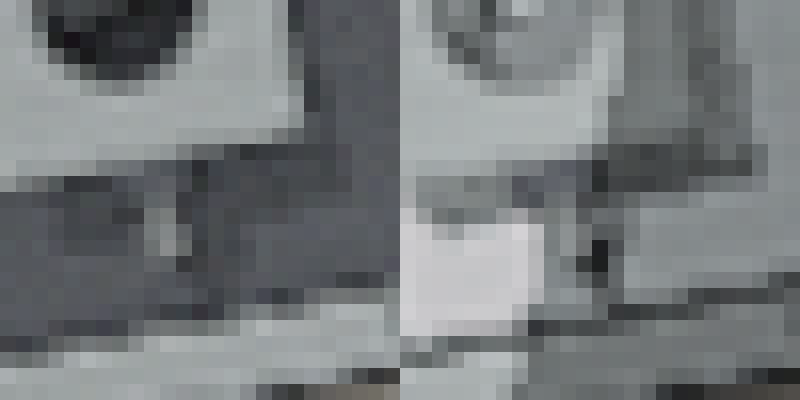

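Carriage has moved 93.0 mm of an estimated 93.9 mm. The mark dot at top px (248,220) is about 1 mm on the -y side of the tip, so I'll nudge it 1 mm and print pixels to check.

```bash
python3 -m pendant '[[[0,0,-0.001,0,-1],[0,0,-0.001,0,-1],[0,0,-0.001,0,-1],[0,0,-0.001,0,-1]]]' 40
python3 - <<'E'
from st import *
st()
def avg(n): return np.mean([grab(n).astype(float) for _ in range(4)],0).astype(np.uint8)
a=avg("scene");b=avg("top");cv2.imwrite("pics/s4.png",a);cv2.imwrite("pics/t4.png",b)
g=lambda f:cv2.cvtColor(cv2.imread("pics/"+f),6)
for f in("top0.png","t3.png","t4.png"): print(f,"cols 243-252 rows 215-225\n",g(f)[215:226,243:253])
for f in("scene0.png","s3.png","s4.png"): print(f,"cols 254-267 rows 252-264\n",g(f)[252:265,254:268])
print(onz("scene",[(182.9,287)],0),onz("top",[(188.7,195)],0))
E
```

```text
clock: 5.2
ee_pos: [530.1, -101.5, 49.0]
orientation: [1.065, 1.294, -1.064]
force: [-0.6, -0.3, 7.2]
gripper_width: 15.1
t 5.2 p [ 530.145 -101.455   48.959] zang -78.86245085355817 Rx [ 0.001 -0.    -1.   ] w 15.148169471240845 F [-0.592 -0.322  7.163]
top0.png cols 243-252 rows 215-225
 [[116 111  91  84  70  45  66  71  71  67]
 [ 76  86  90  95  75  54  65  71  75  72]
 [ 69  79  99 101  59  64  74  75  72  72]
 [ 59  61 114 123  63  69  76  70  75  79]
 [ 70  86 120 134  96  66  76  72  85  93]
 [ 78  87 112 139 106  59  75  69  78  93]
 [ 88  90  99  96  56  65  74  75  81  92]
 [ 91  93  88  84  78  70  74  79  87  88]
 [ 89  88  82  87  88  78  66  75  83  71]
 [ 80  83  75  64  64  53  62  91 117 126]
 [ 70  96 111 116 113 109 122 136 162 179]]
t3.png cols 243-252 rows 215-225
 [[125 122  99  92  81  51  74  73  71  70]
 [ 83  93  99 102  83  45  67  65  63  70]
 [ 91  81 107 114  73  72  86 101 119 121]
 [158 125 119 134  90 107 104 124 147 143]
 [210 186 126 144 116  89  92 120 141 137]
 [202 180 124 145 112  30  79 129 139 137]
 [202 183 133 117  58  30  99 148 141 139]

[... 2446 characters left out ...]
 117 117 117 117 124 127 126 140 163 176 178 178 178]
 [129 120 118 116 118 122 126 134 162 175 177 178 179 179]
 [134 120 117 118 122 125 131 159 175 178 178 179 180 178]
 [136 120 118 125 132 124 132 168 177 178 178 179 177 165]
 [135 122 125 134 136 116 118 142 170 178 179 176 161 146]
 [142 140 140 142 139 129 103 105 141 173 176 158 144 138]
 [194 215 187 176 151 159 133 126 124 154 154 142 140 145]
 [231 241 239 234 187 176 168 164 153 143 138 142 147 150]
 [243 245 245 244 211 182 179 171 151 139 143 147 150 150]
 [245 245 245 245 238 198 173 152 136 144 149 150 150 150]
 [245 245 245 245 244 213 159 137 145 149 150 150 151 148]]
[[541.431 177.429   0.   ]] [[541.171 168.433   0.   ]]
```

Run:
```python
from st import *
b0=cv2.imread("pics/top0.png");b4=cv2.imread("pics/t4.png");s4=cv2.imread("pics/s4.png");s0=cv2.imread("pics/scene0.png")
L=lambda im:cv2.resize(im,None,fx=12,fy=12,interpolation=cv2.INTER_LANCZOS4)
r1=np.hstack([L(b0[194:216,232:254]),L(b0[189:211,270:292]),L(b4[194:216,232:254])])
r2=np.hstack([L(s0[218:240,236:258]),L(s0[213:235,262:284]),L(s4[218:240,236:258])])
o=np.vstack([r1,r2]);cv2.imwrite("pics/v1.png",o);print(o.shape)
g=cv2.cvtColor(b0,6).astype(int)
print(g[196:214,234:254]);print(g[190:209,272:292])
```

```text
(528, 792, 3)
[[128 125 128 135 153 166 165 167 163 162 160 161 158 158 160 158 164 142
   88  83]
 [168 165 167 165 162 163 161 162 162 160 161 159 158 158 158 158 161 149
  100  77]
 [161 161 161 160 160 158 161 162 162 161 161 161 162 159 161 162 165 151
  107  78]
 [159 160 159 160 160 161 162 159 147 147 155 160 163 164 163 162 164 161
  128  68]
 [163 159 161 163 164 158 143 117  81  86  98 121 152 166 162 160 162 166
  143  57]
 [164 161 163 167 160 129  67  51  65  65  63  59  99 148 162 160 160 166
  145  69]
 [165 164 162 160 135  85  63  69  72  71  73  53  43  98 151 170 167 166
  157 104]
 [163 162 165 153 106  63  69  72  69  73  68  52  22  45 131 168 164 164
  150 100]
 [166 165 169 156  98  60  69  71  72  71  55  29  29  43 119 159 161 161
  153 113]
 [172 167 167 151  85  63  73  71  63  53  28  36  40  31 115 161 162 162
  168 146]
 [167 163 163 153  93  35  61  51  31  38  41  46  42  57 131 164 165 164
  169 145]
 [168 160 162 162 129  33  20  31  38  51  55  47  43 100 154 171 167 164
  167 149]
 [168 163 165 169 154  97  46  26  39  42  44  42  78 134 166 164 
[... 1360 characters left out ...]
 166 161
  164 159]
 [158 162 159 160 145 156 188 189 188 188 190 169 121 117 133 163 164 162
  159 157]
 [144 163 162 163 155 151 167 175 174 176 178 157 120 107 135 166 158 160
  158 158]
 [147 169 164 166 164 156 131 115 111 113 112 114 116 127 152 161 158 157
  155 154]
 [153 167 166 162 164 164 156 137 125 123 126 123 135 148 161 155 157 156
  158 156]
 [134 164 162 160 157 159 157 163 154 150 151 155 162 160 158 157 156 155
  157 155]
 [133 162 159 154 159 158 156 157 157 158 160 158 156 157 156 157 159 158
  159 159]
 [139 160 161 158 158 158 158 157 160 158 162 158 158 162 157 159 161 161
  158 150]
 [124 146 162 161 158 159 159 160 160 159 160 161 160 159 150 146 146 138
  127 111]]
```

View pics/v1.png

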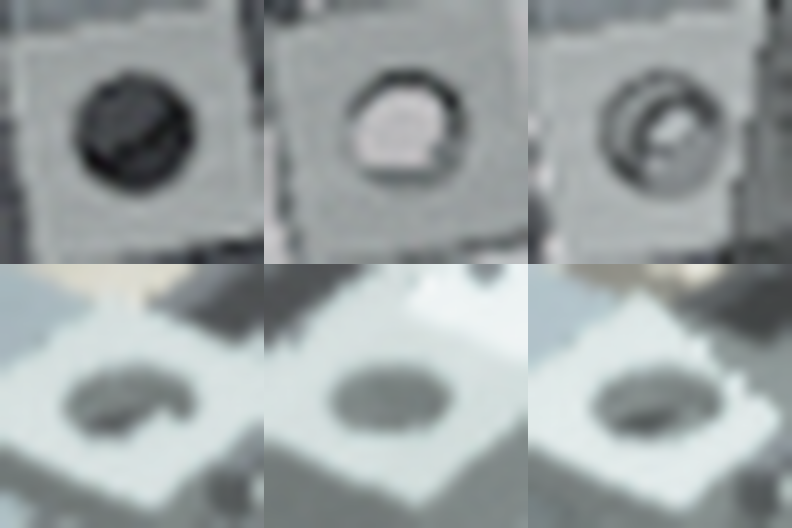

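Bore-to-hole offset by refined centres: top hole (242.85,204.7) and bore (281.45,199.35), scene (246.3,228.8) and (272.1,223.7). That gives about 94.6 mm of travel against 93.5 mm done, so I'll nudge it 1.3 mm more.

```bash
python3 -m pendant '[[[0,0,-0.0013,0,-1],[0,0,-0.0013,0,-1],[0,0,-0.0013,0,-1],[0,0,-0.0013,0,-1]]]' 40
python3 - <<'E'
from st import *
y=np.array([-.192,.981,0]);x=np.array([.981,.192,0])
p,R=st(); print("travel",(p-[548.135,-193.162,49])@y)
h=onz("top",[(242.85,204.7)],97)[0];b=onz("top",[(281.45,199.35)],55)[0];print(h,b,(h-b)@y,(h-b)@x)
h=onz("scene",[(246.3,228.8)],97)[0];b=onz("scene",[(272.1,223.7)],55)[0];print(h,b,(h-b)@y,(h-b)@x)
m=onz("top",[(283.85,214.0)],25)[0];print("mark",m)
def avg(n): return np.mean([grab(n).astype(float) for _ in range(4)],0).astype(np.uint8)
b=avg("top");cv2.imwrite("pics/t5.png",b);print(cv2.cvtColor(b,6)[217:225,243:253])
E
```

```text
clock: 6.0
ee_pos: [529.9, -100.2, 49.0]
orientation: [1.065, 1.294, -1.064]
force: [-1.1, -1.1, 7.5]
gripper_width: 15.1
t 6.0 p [ 529.901 -100.183   48.96 ] zang -78.85775094470668 Rx [ 0.001 -0.    -1.   ] w 15.079116021734118 F [-1.122 -1.142  7.47 ]
travel 94.71342112995758
[508.223  17.687  97.   ] [526.45  -75.276  55.   ] 94.69673199531164 -0.03111970529706525
[507.81   18.748  97.   ] [525.169 -73.856  55.   ] 94.1766639219142 0.7512268626677534
mark [491.832 -82.2    25.   ]
[[ 92  82 107 111  71  73  87  97 118 120]
 [160 126 119 131  78 108 102 125 147 143]
 [206 173 132 130  83  98  99 118 140 137]
 [183 122 132 126  65  75 105 126 139 136]
 [181 128 140 119  44  58 117 143 140 139]
 [182 130 139 133  92  65 125 149 146 144]
 [186 135 145 149 133  82  99 132 128 123]
 [170 123 126 124 125 102  52  55  62  74]]
```

```bash
python3 -m pendant '[[[0,0,0,0,0],[0,0,0,0,0.2],[0,0,0,0,0.2],[0,0,0,0,0.2],[0,0,0,0,0.2]]]'
python3 -m pendant '[[[-0.02,0,0,0,0.2],[-0.06,0,0,0,0.2],[-0.11,0,0,0,0.2],[-0.16,0,0,0,0.2],[-0.205,0,0,0,0.2]]]'
python3 -m pendant '[[[0,-0.005,-0.03,0,0.2],[0,-0.01,-0.07,0,0.2],[0,-0.015,-0.11,0,0.2],[0,-0.02,-0.15,0,0.2],[0,-0.023,-0.18,0,0.2]]]'
python3 - <<'E'
from st import *
st(420.5,213.5,250)
b=grab("top","t6.png");print(cv2.cvtColor(b,6)[217:225,243:253])
E
```

```text
clock: 6.7
ee_pos: [529.6, -100.9, 48.2]
orientation: [1.065, 1.295, -1.065]
force: [-0.6, 0.2, -0.9]
gripper_width: 51.5
clock: 7.2
ee_pos: [529.7, -100.9, 255.9]
orientation: [1.066, 1.294, -1.065]
force: [1.3, -0.0, -0.1]
gripper_width: 51.4
clock: 7.7
ee_pos: [471.4, 73.6, 253.5]
orientation: [1.064, 1.295, -1.064]
force: [-0.0, -0.5, 0.0]
gripper_width: 51.5
t 7.7 p [471.439  73.631 253.482] zang -78.79946632941284 Rx [ 0.  0. -1.] w 51.4968640674542 F [-0.032 -0.547  0.027]
to go (tool axes) [   3.477  -22.801 -147.1  ]
[[ 87  67  88  97 100 138 152 161 186 190]
 [145 113 105 118 150 193 185 193 204 202]
 [190 168 116 120 144 178 181 184 194 192]
 [182 172 146 124 108 137 177 178 175 179]
 [177 180 174 137  78 114 172 181 178 181]
 [174 179 184 181 143 135 186 187 187 188]
 [182 183 185 189 176 140 152 172 164 164]
 [172 170 169 162 165 142  74  79  83  95]]
```

```bash
python3 -m pendant '[[[0,-0.005,-0.03,0,0.2],[0,-0.01,-0.07,0,0.2],[0,-0.015,-0.11,0,0.2],[0,-0.02,-0.14,0,0.2],[0,-0.0228,-0.147,0,0.2]]]'
python3 -m pendant '[[[0,0,0,0,0.2]]]'
python3 - <<'E'
from st import *
p,R=st(420.5,213.5,250)
def avg(n): return np.mean([grab(n).astype(float) for _ in range(4)],0).astype(np.uint8)
a=avg("scene");b=avg("top");cv2.imwrite("pics/s7.png",a);cv2.imwrite("pics/t7.png",b)
L=lambda im,k:cv2.resize(im,None,fx=k,fy=k,interpolation=cv2.INTER_LANCZOS4)
x,y=proj("scene",[[420.5,213.5,200]])[0].astype(int);print(x,y)
o=[L(a[y-35:y+65,x-40:x+40],4.2),L(a[225:275,240:280],8.4),]
print([i.shape for i in o]);B=L(b[195:230,230:260],12)
o=np.hstack([o[0][:420],o[1][:420,:],]);o=o[:,:800];cv2.imwrite("pics/v2.png",o);cv2.imwrite("pics/v3.png",B)
E
```

```text
clock: 8.25
ee_pos: [420.3, 214.4, 253.6]
orientation: [1.062, 1.297, -1.061]
force: [-0.3, -0.3, -0.5]
gripper_width: 51.1
clock: 8.35
ee_pos: [421.4, 211.8, 253.4]
orientation: [1.063, 1.296, -1.063]
force: [-0.7, 0.4, 0.2]
gripper_width: 51.3
t 8.35 p [421.368 211.801 253.352] zang -78.76202978447598 Rx [ 0. -0. -1.] w 51.2816110261482 F [-0.733  0.415  0.245]
to go (tool axes) [ 3.352 -0.521 -1.836]
190 249
[(420, 336, 3), (420, 336, 3)]
```

View pics/v2.png

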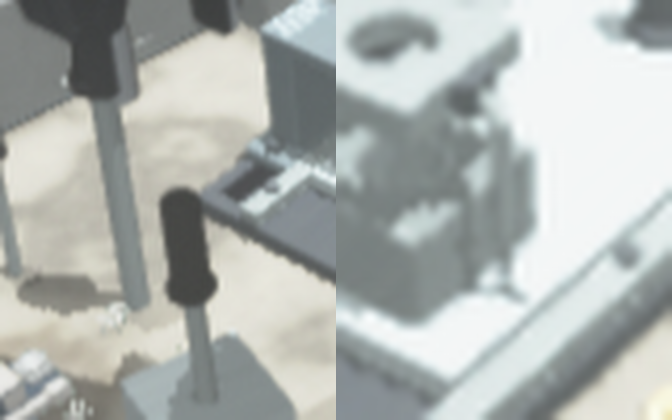

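Left: the medium rod's black grip is at scene (193,271), upright in the stand and clear of the tall lookalike. Right: the pointer's tapered tip ends right at the black mark at about scene (261,259). Descend and grip the rod.

```bash
python3 -m pendant '[[[0.03,0,0,0,0.2],[0.06,0,0,0,0.2],[0.09,0,0,0,0.2],[0.108,0,0,0,0.2],[0.112,0,0,0,0.2]]]' 40
python3 -m pendant '[[[0,0,0,0,0.2],[0,0,0,0,-0.3],[0,0,0,0,-0.6],[0,0,0,0,-0.8],[0,0,0,0,-0.9]]]' 40
python3 -m pendant '[[[0,0,0,0,-1],[0,0,0,0,-1],[0,0,0,0,-1],[0,0,0,0,-1]]]' 60
python3 -c "
from st import *
st()"
```

```text
clock: 9.25
ee_pos: [420.8, 210.1, 139.4]
orientation: [1.063, 1.296, -1.068]
force: [-0.4, 0.3, 0.8]
gripper_width: 51.3
clock: 9.75
ee_pos: [422.5, 211.9, 142.5]
orientation: [1.067, 1.294, -1.063]
force: [0.4, 2.4, 6.2]
gripper_width: 17.1
clock: 10.15
ee_pos: [422.6, 211.9, 142.5]
orientation: [1.067, 1.294, -1.063]
force: [-1.7, 1.7, 6.8]
gripper_width: 16.5
t 10.15 p [422.59  211.915 142.529] zang -78.88014341664058 Rx [ 0.002  0.001 -1.   ] w 16.529137599824548 F [-1.674  1.655  6.751]
```

```bash
python3 -m pendant '[[[-0.01,0,0,0,-1],[-0.025,0,0,0,-1],[-0.045,0,0,0,-1],[-0.065,0,0,0,-1],[-0.085,0,0,0,-1]]]' 60
python3 -m pendant '[[[-0.015,0,0,0,-1],[-0.03,0,0,0,-1],[-0.045,0,0,0,-1],[-0.05,0,0,0,-1],[-0.05,0,0,0,-1]]]' 60
python3 - <<'E'
from st import *
p,R=st(507.8,18,270)
cv2.imwrite("pics/s8.png",grab("scene"));b=grab("top","t8.png")
E
```

```text
clock: 10.65
ee_pos: [421.6, 210.7, 227.6]
orientation: [1.065, 1.294, -1.066]
force: [0.0, -0.1, -1.7]
gripper_width: 16.5
clock: 11.15
ee_pos: [422.0, 211.0, 277.0]
orientation: [1.066, 1.294, -1.065]
force: [0.3, -0.5, -1.0]
gripper_width: 16.7
t 11.15 p [422.028 211.004 276.984] zang -78.90397060084877 Rx [ 0.001  0.    -1.   ] w 16.70055027907597 F [ 0.267 -0.526 -0.999]
to go (tool axes) [  7.059  47.016 205.902]
```

```bash
python3 -m pendant '[[[0,0.007,0.03,0,-1],[0,0.014,0.06,0,-1],[0,0.021,0.09,0,-1],[0,0.028,0.12,0,-1],[0,0.032,0.14,0,-1]]]' 60
python3 -m pendant '[[[0.003,0.007,0.03,0,-1],[0.006,0.013,0.055,0,-1],[0.01,0.015,0.066,0,-1],[0.014,0.015,0.066,0,-1],[0.014,0.015,0.066,0,-1]]]' 60
python3 - <<'E'
from st import *
p,R=st(507.8,18,258)
def avg(n): return np.mean([grab(n).astype(float) for _ in range(4)],0).astype(np.uint8)
a=avg("scene");b=avg("top");cv2.imwrite("pics/s9.png",a);cv2.imwrite("pics/t9.png",b)
L=lambda im,k:cv2.resize(im,None,fx=k,fy=k,interpolation=cv2.INTER_LANCZOS4)
x,y=proj("scene",[[507.8,18,128]])[0].round().astype(int);u,v=proj("top",[[507.8,18,128]])[0].round().astype(int);print(x,y,u,v)
cv2.imwrite("pics/v4.png",np.hstack([L(a[y-50:y+30,x-35:x+35],7),L(b[v-30:v+26,u-15:u+15],10)]))
E
```

```text
clock: 11.75
ee_pos: [480.4, 77.3, 275.2]
orientation: [1.066, 1.295, -1.068]
force: [-0.6, 0.1, -0.6]
gripper_width: 16.6
clock: 12.25
ee_pos: [506.8, 19.1, 261.3]
orientation: [1.064, 1.297, -1.065]
force: [0.0, 0.4, -0.4]
gripper_width: 16.8
t 12.25 p [506.826  19.113 261.253] zang -78.84284326277111 Rx [-0.002  0.001 -1.   ] w 16.75336110847039 F [ 0.041  0.407 -0.395]
to go (tool axes) [3.25  0.746 1.284]
246 217 242 204
```

View pics/v4.png

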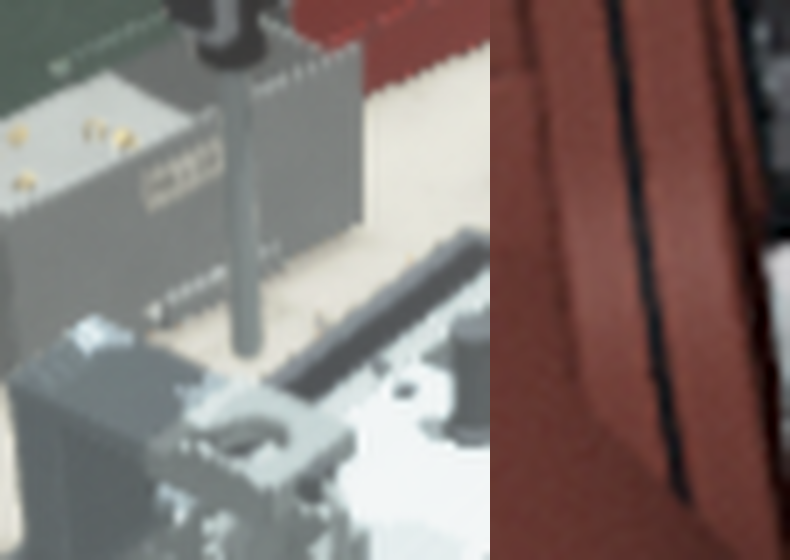

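Run:
```python
from st import *
p,R=st()
P=lambda c:(211+c[0]/7-.43,167+c[1]/7-.43)
t=onz("scene",[P((247.5,349))],130.8)[0];h=onz("scene",[(246.3,228.8)],97)[0];print("tip",t,"hole",h)
for z in (130.8,150,170,190,210,235):
    q=proj("scene",[[p[0],p[1],z]])[0];print(z,(q-[211,167]+.43)*7)
g=cv2.cvtColor(cv2.imread("pics/s9.png"),6)
print(g[176:222:3,236:256]); print(g[212:222,238:254])
```

```text
t 12.65 p [507.641  18.31  262.558] zang -78.86217937531862 Rx [ 0. -0. -1.] w 16.908470473392878 F [ 0.048  0.991 -0.69 ]
tip [507.396  18.291 130.8  ] hole [507.81   18.748  97.   ]
130.8 [246.951 348.692]
150 [244.282 298.062]
170 [241.439 244.162]
190 [238.53  189.036]
210 [235.552 132.641]
235 [231.729  60.292]
[[109 109 109 104  91  78  68  67  68  71  79  93 104 111 111 115 115 133
  125 145]
 [110 110 109 110 110 111 116 119 122 121 129 142 148 155 145 141 129 129
  126 126]
 [138 121 115 117 136 140 127 121 122 121 118 127 128 128 129 127 127 127
  127 126]
 [180 163 145 130 128 129 132 122 123 122 121 127 128 128 128 129 129 128
  128 127]
 [129 142 146 160 157 156 156 128 123 124 131 130 129 129 130 129 129 129
  129 128]
 [171 158 165 154 155 158 151 126 123 128 134 135 130 128 128 128 128 128
  128 128]
 [161 149 139 130 127 126 126 120 124 132 137 136 130 128 128 128 128 129
  129 129]
 [127 127 126 127 128 128 128 123 125 131 138 147 132 128 127 129 128 129
  130 131]
 [128 127 127 128 128 128 128 124 126 132 138 142 132 130 131 130 129 129
  130 129]
 [128 128 128 129
[... 549 characters left out ...]
6 142 128 111  96
   85  83]]
[[170 174 190 200 206 187 138 129 136 143 177 206 210 213 218 220]
 [193 197 206 212 215 196 141 129 136 142 177 212 217 220 222 222]
 [208 212 215 218 218 202 142 129 135 142 173 215 222 222 223 223]
 [216 220 220 220 218 201 143 129 135 142 172 216 223 224 224 224]
 [220 222 219 216 215 207 149 130 135 145 182 219 224 224 224 221]
 [214 215 215 215 216 215 173 143 143 161 200 222 225 222 198 186]
 [175 195 212 218 221 221 212 192 186 200 218 224 222 205 162 149]
 [134 153 181 214 221 223 224 221 219 221 223 221 196 166 144 137]
 [122 131 173 198 208 215 224 226 226 224 199 185 157 142 135 121]
 [127 135 181 191 196 207 224 227 226 223 181 156 142 128 111  96]]
```

Rod is vertical, with its tip at scene (245.9,216.6) within 1 mm of the hole axis. The top view is blocked by the arm. Lower in stages, watching force.

```bash
python3 -m pendant '[[[0.008,0,0,0,-1],[0.018,0,0,0,-1],[0.028,0,0,0,-1],[0.038,0,0,0,-1],[0.045,0,0,0,-1]]]'
python3 -m pendant '[[[0,0,0,0,-1],[0,0,0,0,-1]]]'
python3 -c "
from st import *
st(507.8,18.2,170.5)"
```

```text
clock: 13.15
ee_pos: [507.2, 17.9, 215.9]
orientation: [1.065, 1.296, -1.066]
force: [-0.1, 0.7, -1.3]
gripper_width: 16.6
clock: 13.35
ee_pos: [507.7, 17.9, 217.3]
orientation: [1.065, 1.295, -1.065]
force: [-0.5, 0.5, -0.2]
gripper_width: 16.4
t 13.35 p [507.698  17.926 217.308] zang -78.89702092883904 Rx [-0.  0. -1.] w 16.401184103803644 F [-0.458  0.524 -0.175]
to go (tool axes) [46.808  0.158 -0.245]
```

```bash
python3 -m pendant '[[[0.008,0,0,0,-1],[0.018,0,0,0,-1],[0.028,0,0,0,-1],[0.038,0,0,0,-1],[0.046,0,0,0,-1]]]'
python3 -m pendant '[[[0,0,0,0,-1],[0,0,0,0,-1],[0,0,0,0,-1],[0,0,0,0,-1]]]'
python3 - <<'E'
from st import *
st(507.8,18.2,170.5)
def avg(n): return np.mean([grab(n).astype(float) for _ in range(4)],0).astype(np.uint8)
a=avg("scene");b=avg("top");cv2.imwrite("pics/s10.png",a);cv2.imwrite("pics/t10.png",b)
L=lambda im,k:cv2.resize(im,None,fx=k,fy=k,interpolation=cv2.INTER_LANCZOS4)
cv2.imwrite("pics/v5.png",L(a[210:268,228:278],10)); g=cv2.cvtColor(a,6);print(g[221:237,236:258])
E
```

```text
clock: 13.85
ee_pos: [507.3, 17.9, 170.0]
orientation: [1.065, 1.296, -1.066]
force: [0.1, 0.4, -2.3]
gripper_width: 16.9
clock: 14.25
ee_pos: [508.0, 18.0, 171.8]
orientation: [1.066, 1.294, -1.065]
force: [0.5, -0.3, -0.8]
gripper_width: 16.6
t 14.25 p [507.973  17.964 171.817] zang -78.90028501432442 Rx [ 0.001  0.    -1.   ] w 16.613039694943293 F [ 0.497 -0.252 -0.842]
to go (tool axes) [ 1.317 -0.125 -0.265]
[[120 120 121 122 122 127 131 144 130 122 126 127 131 138 140 129 111  96
   84  82  82  83]
 [120 122 121 122 123 124 122 122 117 121 127 127 135 132 148 128 101  87
   82  82  85  96]
 [121 121 121 122 121 122 119 118 116 121 126 128 140 163 188 183 157 120
   97  90 110 146]
 [121 122 122 126 121 120 119 118 116 121 127 129 143 181 206 208 198 181
  157 138 168 207]
 [122 123 120 123 120 119 119 120 119 122 127 130 144 178 206 210 209 207
  199 194 206 221]
 [129 123 119 120 119 119 123 127 127 123 126 130 142 163 189 202 209 211
  211 211 212 215]
 [138 124 119 119 119 121 123 124 127 123 126 130 139 140 156 176 198 210
  212 211 211 211]
 [132 121 120 120 119 119 119 121 124 122 126 130 137 129 130 143 187 210
  211 211 211 211]
 [122 120 120 120 118 114 116 121 124 121 127 130 138 131 126 129 176 207
  211 212 212 211]
 [123 120 121 120 119 112 116 119 112 116 127 134 141 149 148 143 185 209
  212 212 210 206]
 [122 121 121 120 120 115 110 101  96 110 126 135 143 168 196 192 204 211
  212 208 189 173]
 [121 120 120 121 122 119 115 105 105 117 125 131 135 152 202 207 209 211
  208 186 154 143]
 [122 121 122 122 121 121 120 118 118 122 124 125 125 130 159 164 169 198
  185 154 133 130]
 [123 124 124 123 121 121 121 121 122 123 122 122 123 123 126 127 130 152
  146 132 128 117]
 [124 125 123 123 122 123 123 121 122 121 122 122 122 123 122 122 120 113
  108 109 114 138]
 [123 122 122 123 123 123 123 122 122 122 122 122 123 122 122 121 120 106
   94  93 107 167]]
```

View pics/v5.png

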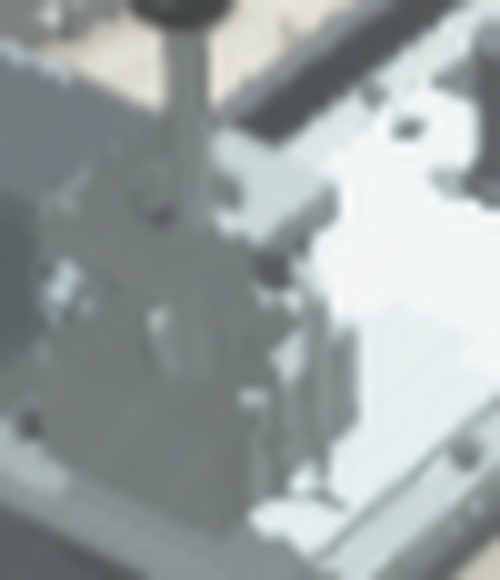

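The rod stands in the hole. Its stem is centred at crop x≈187 against the hole centre at ≈188 (px 246.3), with dark gaps on both sides, and the pointer tip is still on the mark at (310,490). Wrist force is under 1 N, so I'm handing in.

```bash
python3 -c "
from st import *
st();print(bot.hand_in())"
```

```text
t 14.65 p [507.648  17.918 171.362] zang -78.90005205663087 Rx [ 0.  0. -1.] w 16.66266201413608 F [-0.001  0.221 -0.122]
the job is handed in; nothing more can be done
None
```

The job is handed in at 14.65 s: the carriage is set and the rod is held still in both holes. I slid the carriage 94.7 mm by its knob until the mark was under the pointer. Then I took the medium rod out of the stand and lowered it through the guide hole into the bore.

**Last checks**
- **Rod in the hole:** it hangs vertical. In the scene view the stem is centred in the guide hole to about 0.1 px, and before lowering, its tip was within about 1 mm of the hole axis.
- **Depth:** the tip is at about z = 41 mm, from the arm's height. The bore bottom is at 25 mm and its mouth at 55 mm, so that is about half way down.
- **Contact:** wrist readings stayed around the rod's own weight at each stage of the lowering, up to 2.3 N while moving, and were under 1 N at the end. I saw no sign of touching a wall.
- **Mark under pointer:** the scene pictures show the tip ending on the mark. The two views put the needed travel at 94.7 mm (top) and 94.2 mm (scene).

**What I could not check**
- The arm blocked the top camera during insertion, so centring towards the scene camera rests on the arm's position and the earlier hole measurements (within about 1–2 mm).
- The pointer tip's own pixel in the top view was ambiguous by about 1 px (2.4 mm). For the final nudge I relied on the hole and bore centres and the travel.
- I did not look at the loose parts again at the end, but no move went near them.

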